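Put the check weight away and work the sticky case cover home

TASK

Put the loose 100 g brass weight back upright in the empty middle seat of the weight case, then slide the blue cover away from you over the weights until it is square and both ends are pressed home, firmly but gently, against the stop hidden under the far lip. The track is sticky and the cover racks and jams when one end gets ahead, so ease it along with gentle pushes on the two black knobs in turn (some 5 to 10 N) and never force it past 20 N. Leave the other two weights standing in their seats and do not disturb the things around the case.

Things in the scene. Friction and masses are not known exactly. Their poses are not given: they have to be found in the camera images.
- case: grey weight case fixed to the table, 211 mm deep (x), 262 wide (y), 71 high. Origin on the table, 108 mm from its near face; x points away from the robot (the way the cover closes), y left. Well open from the parked cover's far edge to the far lip at x = 70 mm, seats in a 16 mm high black insert. A fixed plate, top at 71 mm, spans y = -75..75, x = -104..10 mm over the parked cover
- cover: loose blue plate 85 (x) x 240 (y) x 6 mm, about 0.3 to 0.6 kg, captive in the runners, top 66 mm above the table. Origin: centre of its underside; parked near x = -23 mm in the case's frame, home at x = 32 to 50 mm (feel for the stop). Side play lets it skew about 0.08 rad (17 mm between the knobs); then it binds, and only bringing up the other end helps. When free it moves with 2 to 6 N at a knob
- knob_left (a point): centre of the left black round knob (upright cylinder 18 mm in diameter, 32 mm high, standing on the cover's top; this point 82 mm above the table, knob top at 98 mm), 100 mm to the left (+y) of the cover's middle line
- knob_right (a point): centre of the right black round knob, the same, 100 mm to the right (-y)
- weight_mid (a point): centre, half-way up, of the loose brass 100 g check weight: round, 24 mm in diameter, 39 mm high with a narrower knob at the top; standing on the table at the start
- seat (a point): floor centre of the empty middle seat: round recess 31 mm in diameter, 8 mm deep, floor 8 mm above the table; at x = +47 mm, y = 0 in the case's frame
- weight_200: brass 200 g check weight, 31 mm in diameter, 49 mm high, standing in the left seat, 78 mm left of the empty one; origin at its underside; leave it standing
- weight_50: steel 50 g check weight, 20 mm in diameter, 30 mm high, standing in the right seat, 78 mm right of the empty one; origin at its underside; leave it standing
- tin: small blue sample tin, 59 mm in diameter, 56 mm high, on the table left of the case; origin at its underside; not to be disturbed
- tape: roll of black electrical tape, 59 mm in diameter, 19 mm high, on the table; origin at its underside; not to be disturbed
- mouse: white and red computer mouse, 110 x 62 x 45 mm, on the table right of the case; origin at its underside; not to be disturbed
- stop: mount of the black stop bar that the cover's far edge meets, over the cover's whole width, under the far lip, out of sight. Origin at the middle of the far wall's inner face, x = 95 mm in the case's frame; the bar's face stands 2.5 to 20 mm nearer than this, set differently each time and not shown by any reading: it must be felt. Rigid
Not all that is in view belongs to the job. What is shaped like the part that bears weight_mid but red is not meant.

How it is judged:
By the outcome, as a careful person would: the job done as asked, in the order asked, and still so for the second after the job is handed in, with the robot touching nothing.
It also fails if it takes over 72 s, if anything falls off the work surface, if the arm or the gripper's body presses on something with over 40 N, if the wrist force passes 120 N, or if a joint passes its speed limit or range.

ROBOT

A 6-joint arm with a two-finger parallel gripper is mounted at the origin on a cart in front of the work surface, level with it; the furniture and walls round the work are solid. World frame = base frame: x ahead of the robot, y to its left, z up, the work surface at z = 0. Lengths are in m, angles in rad, forces in N, time in s.
With the tool pointing down it reaches from about 0.35 to 0.775 m from the base axis. Payload 7.3 kg.
Tool frame: the origin (TCP) lies on the centre line of the jaws, within the pads' length; the fingertips stand 11 mm ahead of it and the grasp point (between the pads) lies 8 mm behind it; z points along the fingers, y is the direction in which the jaws open and shut (so a half turn about z gives the same grasp; the last joint's range is limited). The gripper opens to 92 mm and grips with 3 to 60 N. Pads are 19 mm wide; open, the fingers measure 130 mm over their backs; the gripper's body (75 mm by 190 mm) begins 47 mm behind the grasp point.
Start: joints at [-1.25, 0.342, 1.524, -0, 1.275, -0.146], TCP at [0.236, -0.469, 0.238] pointing down, gripper open.
Joint ranges: [-2.53, 2.53], [-0.77, 2.02], [0.04, 2.7], [-1, 4.14], [0.28, 2.66], [-3.11, 3.11]. Speed limits (rad/s): [2.57, 2.57, 3.14, 3.14, 3.14, 3.14].

INTERFACE

Orientations are given as [roll, pitch, yaw] about the fixed x, y, z axes, in that order (R = Rz(yaw) Ry(pitch) Rx(roll)).
In Python, from cell import robot gives the robot as it stands.
- The arm moves only by the tool jog_arm, never from a script. Its argument "deltas" is one flat list of numbers, 6 for each row, row after row: the shift along the world's x, y, z in units of 0.1 m (1.0 is 0.1 m), then the turn, a rotation vector about the world's x, y, z in units of 90 degrees (1.0 is 90 degrees). A call has 1 to 5 rows; each row is the pose to reach, as a shift and turn from the pose commanded when the call began; what a row does not reach only later rows make up. A row lasts 1/12 s, in which the tool goes at most 41.7 mm and 7.16 degrees, less where a joint would pass 70% of its speed; a pose out of reach is approached as far as the arm can. A call with a number of a shift or a turn outside -1 to 1 is refused whole. A call with a gripper value outside its range is refused whole. "claw" is the opening, from 0 (shut) to 1 (fully open), set as the call begins (left out, the last holds). The fingers move at their own pace and stop on an object; "newtons" is the grip in N (left out, the last holds). Time passes only in rows, so rows that repeat a pose let the fingers close. It gives the time, the measured TCP pose, the force and the opening at its end, in the units of the state.
- robot.observe(): the state, without advancing time (a new reading comes with each control period).
- robot.read_camera(name): name is "scene" or "top" or "wrist"; returns the picture (384x512x3 uint8, red, green, blue); there is no depth.
- robot.camera_params(name): a dict with "fx", "fy", "cx", "cy" (pixels), "k1" (the pictures are not rectified: a ray, as slopes to the right and down, at radius r is drawn at 1 + k1 r^2 times it, then the intrinsics apply), "R" (3x3) and "t" (3): a world point X has camera coordinates R X + t. Camera axes: x right, y down, z forward; pixel columns grow to the right and rows downward; lengths in m; the calibration is good to about 2 mm. A picture is of the moment at which its call begins: read the wrist's pose just before it. camera_params takes no time and is no camera call; for the wrist camera it gives the pose at the moment of the call.
- robot.hand_in(): hands the job in, once; it reports no verdict.
The state is a dict: "time": time; "qpos": joint angles; "qvel": joint speeds; "joint_efforts": joint torques, N m; "tool_pos": TCP position; "tool_rot": TCP orientation; "contact_force": force on the tool from outside, world axes, zero at the start; "torque": the same for the moment, N m; "opening": finger opening in m.
Only numpy, scipy, OpenCV 4.12 (cv2) and the standard library are available. Lean on these libraries where they do the work, as an engineer would, in place of code of your own. Each camera call takes 0.05 s, during which the arm holds its last target. There are 200 camera calls.

## Working session

There is one attempt and no reset: what is moved stays moved. The work goes in short steps, Python scripts to look and compute and a tool call to move; the robot and the scene stay as the last step left them, time stands still between calls to the robot, and variables do not carry over. Pictures are saved under pics/ and viewed, about 8 in all and at most 12, crops included, and the job is handed in when it is done.

Besides the shell and the picture viewer there is one more tool, called after ">>>" as a command line: name --argument value ..., lists and objects as JSON in quotes. jog_arm: Moves the arm, as the interface text tells. Its arguments: {"type":"object","properties":{"deltas":{"type":"array","items":{"type":"number"}},"claw":{"type":"number"},"newtons":{"type":"number"}},"required":["deltas"]}

```bash
mkdir -p pics; cat > h.py <<'E'
import numpy as np, cv2
from cell import robot
def snap(n,f):
    p=robot.camera_params(n); im=robot.read_camera(n); cv2.imwrite(f'pics/{f}.png',im[:,:,::-1]); 
    np.save(f'pics/{f}.npy',np.array([p],dtype=object),allow_pickle=True); return p,im
def load(f): return np.load(f'pics/{f}.npy',allow_pickle=True)[0]
def KD(p): return np.array([[p['fx'],0,p['cx']],[0,p['fy'],p['cy']],[0,0,1.]]),np.array([p['k1'],0,0,0.])
def px2w(p,uv,z):
    K,D=KD(p); R=np.array(p['R']);t=np.array(p['t'])
    q=cv2.undistortPoints(np.array(uv,float).reshape(-1,1,2),K,D).reshape(-1,2)
    d=np.c_[q,np.ones(len(q))]@R; c=-R.T@t
    return c+d*((np.broadcast_to(z,len(q))-c[2])/d[:,2])[:,None]
def w2px(p,X):
    K,D=KD(p);return cv2.projectPoints(np.array(X,float).reshape(-1,3),cv2.Rodrigues(np.array(p['R']))[0],np.array(p['t'],float),K,D)[0].reshape(-1,2)
E
python3 - <<'E'
from h import *
ims=[]
for n in ['top','scene']:
    p,im=snap(n,n+'0'); print(n,p)
s=robot.observe(); print({k:np.round(v,4) for k,v in s.items()})
E
```

```text
top {'fx': 407.7130673900077, 'fy': 407.7130673900077, 'cx': 261.7111368657124, 'cy': 196.00308668138436, 'k1': 0.04788110880671503, 'R': array([[-2.42414380e-02, -9.99705509e-01, -1.11672923e-03],
       [-9.98090794e-01,  2.42657295e-02, -5.67973632e-02],
       [ 5.68077351e-02, -2.62252592e-04, -9.98385102e-01]]), 't': array([0.16222079, 0.51088436, 1.08900362])}
scene {'fx': 371.0148125375285, 'fy': 371.0148125375285, 'cx': 256.31493090932764, 'cy': 187.40891627041552, 'k1': -0.006148335535744555, 'R': array([[-0.8278932 , -0.5608817 ,  0.00213721],
       [-0.40831061,  0.60006844, -0.68789557],
       [ 0.38454557, -0.57037671, -0.72580653]]), 't': array([0.52917839, 0.17733104, 0.88245386])}
{'time': np.float64(0.1), 'qpos': array([-1.25  ,  0.3426,  1.5249, -0.    ,  1.2754, -0.146 ]), 'qvel': array([ 0.0006, -0.0025, -0.0022, -0.0001,  0.0007, -0.0006]), 'joint_efforts': array([ 1.40000e-03, -4.32005e+01, -2.44696e+01,  7.19000e-02,
        5.27000e-02, -0.00000e+00]), 'tool_pos': array([ 0.2362, -0.4685,  0.2371]), 'tool_rot': array([-3.1403e+00, -2.0000e-04,  4.6680e-01]), 'contact_force': array([-0.2382,  0.9374, -0.1124]), 'torque': array([-0.0221, -0.0403,  0.0225]), 'opening': np.float64(0.092)}
```

View pics/top0.png

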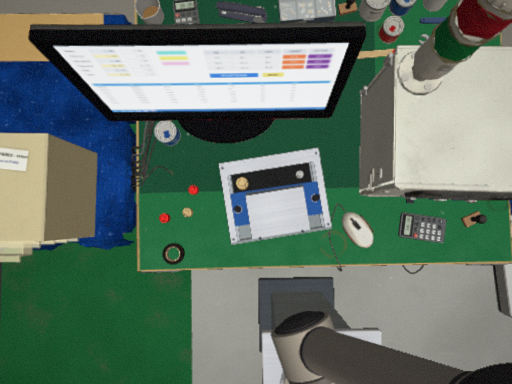

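View pics/scene0.png

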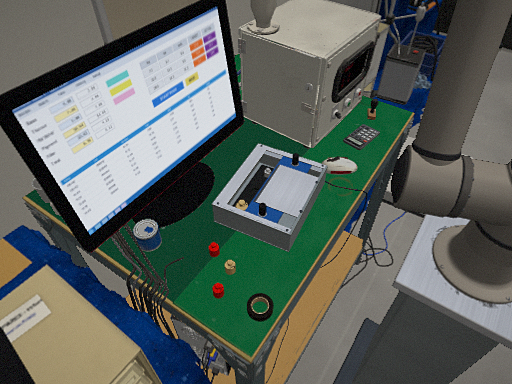

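The top view shows the brass weight at (187,212). It could be confused with the red look-alikes at (193,189) and (164,218), or with the seated 200 g weight at (242,184). The case is centred near (275,195), the tape at (173,254), the mouse at (358,229) and the tin at (166,131). I choose the loose brass one at (187,212) and will check it in one close crop.

```bash
python3 - <<'E'
from h import *
im=cv2.imread('pics/top0.png')[140:266,140:340]
cv2.imwrite('pics/crop0.png',cv2.resize(im,None,fx=4,fy=4,interpolation=cv2.INTER_CUBIC))
E
```

```text
(no output)
```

View pics/crop0.png

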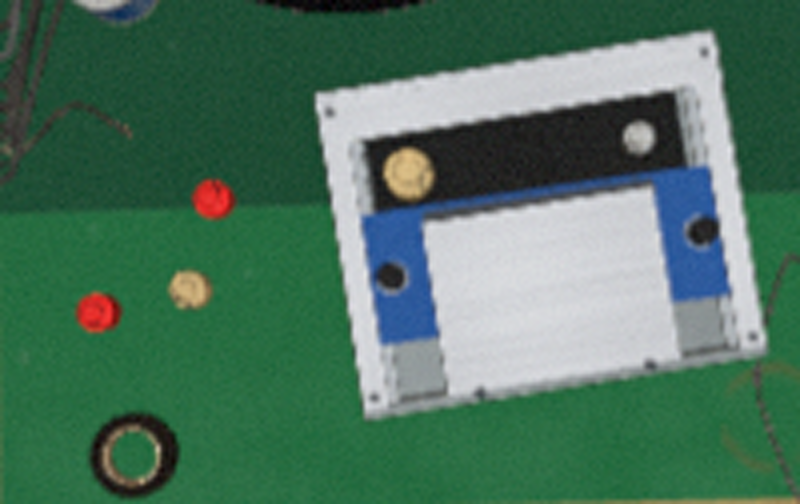

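The crop confirms the brass weight at crop (190,288), with reds at (214,199) and (98,313). The case corners are at (317,95), (715,32), (766,352) and (367,418), and the knobs at (392,275) and (703,230).

```bash
cat > fit.py <<'E'
from h import *
def rigid(A,B):
    a=A.mean(0);b=B.mean(0);H=(A-a).T@(B-b);th=np.arctan2(H[0,1]-H[1,0],H[0,0]+H[1,1])
    R=np.array([[np.cos(th),-np.sin(th)],[np.sin(th),np.cos(th)]]);return th,R,b-R@a
E
python3 - <<'E'
from fit import *
p=load('top0')
f=lambda l:np.array(l)/4+[140,140]-.375
c=px2w(p,f([(317,95),(715,32),(766,352),(367,418)]),.071)[:,:2]
print(c.round(4),[np.linalg.norm(c[i]-c[i-1]).round(4) for i in range(4)])
L=np.array([[.103,.131],[.103,-.131],[-.108,-.131],[-.108,.131]])
th,R,t=rigid(L,c);print('case',th,t,(L@R.T+t-c).round(4))
print('seat',R@[.047,0]+t,'w200',R@[.047,.078]+t)
W=px2w(p,f([(409,174),(639,137)]),[.057,.038])[:,:2];print('w200,50 case frame',(W-t)@R)
k=px2w(p,f([(392,275),(703,230)]),[.098,.098])[:,:2];print('knobs',k,(k-t)@R)
print('wt',px2w(p,f([(190,288)]),.025),'red',px2w(p,f([(214,199),(98,313)]),.025),'tape',px2w(p,f([(134,455)]),.019))
E
```

```text
[[ 5.984e-01  2.582e-01]
 [ 6.329e-01  5.000e-04]
 [ 4.263e-01 -2.540e-02]
 [ 3.905e-01  2.301e-01]] [np.float64(0.2098), np.float64(0.2599), np.float64(0.2082), np.float64(0.2579)]
case 0.13366111655861734 [0.51452398 0.11618134] [[ 0.0008  0.0016]
 [ 0.0011 -0.0005]
 [-0.0014 -0.0027]
 [-0.0005  0.0015]]
seat [0.56110477 0.12244472] w200 [0.55071022 0.19974901]
w200,50 case frame [[ 0.04357958  0.07938707]
 [ 0.0457001  -0.07458539]]
knobs [[0.48045125 0.21067706]
 [0.50385945 0.0157876 ]] [[-0.02117599  0.09819353]
 [-0.02394822 -0.0980771 ]]
wt [[0.47713289 0.34999295 0.025     ]] red [[0.53633995 0.33314445 0.025     ]
 [0.46201093 0.41130398 0.025     ]] tape [[0.36695873 0.38966511 0.019     ]]
```

>>> jog_arm --deltas '[0.33,0.23,0,0,0,-0.03,0.67,0.47,0,0,0,-0.05,1,0.7,0,0,0,-0.065]' --claw 0.5

```text
time: 0.35
tool_pos: [0.3368, -0.398, 0.2373]
tool_rot: [-3.141, -0.0, 0.361]
contact_force: [1.4, -1.1, 0.6]
opening: 0.0758
```

>>> jog_arm --deltas '[0.33,0.23,0,0,0,-0.03,0.67,0.47,0,0,0,-0.05,1,0.7,0,0,0,-0.065]'

```text
time: 0.6
tool_pos: [0.4376, -0.3272, 0.2375]
tool_rot: [-3.141, 0.0, 0.261]
contact_force: [0.2, -0.5, -0.2]
opening: 0.0565
```

>>> jog_arm --deltas '[0.02,0.33,0,0,0,-0.03,0.04,0.66,0,0,0,-0.05,0.06,0.98,0,0,0,-0.065]'

```text
time: 0.85
tool_pos: [0.4424, -0.2289, 0.2369]
tool_rot: [-3.14, 0.001, 0.16]
contact_force: [0.0, -0.4, -0.6]
opening: 0.0463
```

>>> jog_arm --deltas '[0.02,0.33,0,0,0,-0.03,0.04,0.66,0,0,0,-0.05,0.06,0.98,0,0,0,-0.065]'

```text
time: 1.1
tool_pos: [0.4479, -0.1311, 0.2374]
tool_rot: [-3.141, 0.001, 0.057]
contact_force: [0.1, -0.1, -0.2]
opening: 0.0461
```

>>> jog_arm --deltas '[0.02,0.32,0,0,0,-0.03,0.04,0.64,0,0,0,-0.05,0.06,0.96,0,0,0,-0.065]'

```text
time: 1.35
tool_pos: [0.4539, -0.0353, 0.2375]
tool_rot: [-3.142, 0.001, -0.046]
contact_force: [1.2, 0.7, 0.7]
opening: 0.0459
```

>>> jog_arm --deltas '[0.02,0.32,0,0,0,-0.03,0.04,0.64,0,0,0,-0.05,0.06,0.96,0,0,0,-0.065]'

```text
time: 1.6
tool_pos: [0.4599, 0.0607, 0.2375]
tool_rot: [3.141, 0.001, -0.148]
contact_force: [0.2, 0.5, -0.8]
opening: 0.046
```

>>> jog_arm --deltas '[0.02,0.32,0,0,0,-0.03,0.04,0.64,0,0,0,-0.05,0.06,0.96,0,0,0,-0.065]'

```text
time: 1.85
tool_pos: [0.4659, 0.1568, 0.2375]
tool_rot: [3.141, 0.001, -0.249]
contact_force: [1.0, 0.1, -0.2]
opening: 0.0457
```

>>> jog_arm --deltas '[0.02,0.32,0,0,0,-0.03,0.04,0.64,0,0,0,-0.05,0.06,0.96,0,0,0,-0.065]'

```text
time: 2.1
tool_pos: [0.4719, 0.2528, 0.2374]
tool_rot: [3.141, 0.001, -0.352]
contact_force: [0.9, -0.3, -0.4]
opening: 0.0461
```

>>> jog_arm --deltas '[0.02,0.32,0,0,0,-0.03,0.04,0.64,-0.2,0,0,-0.05,0.06,0.96,-0.5,0,0,-0.065,0.06,0.96,-0.8,0,0,-0.065,0.06,0.96,-0.8,0,0,-0.065]'

```text
time: 2.52
tool_pos: [0.4746, 0.347, 0.151]
tool_rot: [3.132, 0.007, -0.45]
contact_force: [-1.3, -0.4, -1.3]
opening: 0.046
```

```bash
python3 - <<'E'
from h import *
p,im=snap('wrist','w1'); s=robot.observe(); print(s['tool_pos'],s['tool_rot'])
print('weight px',w2px(p,[[.477,.350,.039],s['tool_pos']]))
E
```

```text
[0.47594995 0.34653614 0.15426733] [ 3.13432539  0.00488803 -0.45051926]
weight px [[250.2455346  184.98028248]
 [255.72645331 244.2900351 ]]
```

View pics/w1.png

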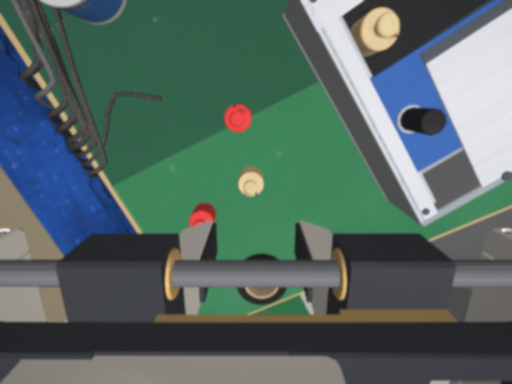

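```bash
python3 - <<'E'
from h import *
p=load('w1')
print(px2w(p,[(252.5,189)],.039),px2w(p,[(251,184)],.028),px2w(p,[(203,215),(238,118)],.025),robot.observe()['tool_pos'])
E
```

```text
[[0.4726291  0.34982705 0.039     ]] [[0.47466879 0.35040227 0.028     ]] [[0.46589    0.40781287 0.025     ]
 [0.53478847 0.33415887 0.025     ]] [0.47594995 0.34653614 0.15426733]
```

>>> jog_arm --deltas '[-0.01,0.035,-0.3,0,0,0,-0.01,0.035,-0.6,0,0,0,-0.01,0.035,-0.85,0,0,0,-0.01,0.035,-0.85,0,0,0]'

```text
time: 2.9
tool_pos: [0.4758, 0.3486, 0.0701]
tool_rot: [3.136, 0.004, -0.453]
contact_force: [-0.4, -1.0, -0.1]
opening: 0.0457
```

>>> jog_arm --deltas '[0,0,-0.2,0,0,0,0,0,-0.35,0,0,0,0,0,-0.49,0,0,0,0,0,-0.49,0,0,0,0,0,-0.49,0,0,0]'

```text
time: 3.32
tool_pos: [0.4785, 0.3506, 0.0258]
tool_rot: [-3.14, -0.001, -0.453]
contact_force: [1.2, -0.3, 0.2]
opening: 0.0459
```

>>> jog_arm --deltas '[0,0,0,0,0,0,0,0,0,0,0,0,0,0,0,0,0,0,0,0,0,0,0,0,0,0,0,0,0,0]' --claw 0.1 --newtons 15

```text
time: 3.73
tool_pos: [0.4777, 0.3508, 0.0247]
tool_rot: [-3.141, -0.001, -0.452]
contact_force: [-0.1, -1.4, 6.2]
opening: 0.0237
```

>>> jog_arm --deltas '[0,0,0.1,0,0,0,0,0,0.3,0,0,0,0,0,0.6,0,0,0,0,0,0.9,0,0,0]'

```text
time: 4.07
tool_pos: [0.4765, 0.3503, 0.1144]
tool_rot: [3.139, 0.002, -0.452]
contact_force: [0.5, 0.6, -0.6]
opening: 0.0235
```

>>> jog_arm --deltas '[0,-0.1,0.3,0,0,0.03,0.1,-0.4,0.5,0,0,0.07,0.2,-0.7,0.65,0,0,0.12]'

```text
time: 4.32
tool_pos: [0.4975, 0.2811, 0.1817]
tool_rot: [-3.14, -0.003, -0.258]
contact_force: [0.9, 0.2, -1.1]
opening: 0.0236
```

>>> jog_arm --deltas '[0.1,-0.27,0,0,0,0.04,0.2,-0.54,0,0,0,0.09,0.3,-0.8,0,0,0,0.13]'

```text
time: 4.57
tool_pos: [0.5274, 0.1993, 0.1797]
tool_rot: [-3.141, -0.001, -0.055]
contact_force: [0.1, -0.1, -1.4]
opening: 0.0234
```

>>> jog_arm --deltas '[0.1,-0.27,0,0,0,0.04,0.2,-0.54,0,0,0,0.09,0.33,-0.78,0,0,0,0.123,0.33,-0.78,0,0,0,0.123,0.33,-0.78,0,0,0,0.123]'

```text
time: 4.98
tool_pos: [0.5605, 0.1215, 0.1789]
tool_rot: [-3.141, 0.0, 0.131]
contact_force: [0.5, 0.8, -1.9]
opening: 0.0233
```

```bash
python3 - <<'E'
from h import *
p,im=snap('wrist','w2'); s=robot.observe(); print(s['tool_pos'],s['tool_rot'],s['opening'])
print('seat rim px',w2px(p,[[.561,.1224,.016]]))
cv2.imwrite('pics/w2b.png',cv2.resize(cv2.convertScaleAbs(im[:,:,::-1],alpha=1.3,beta=15),(768,576),interpolation=cv2.INTER_CUBIC))
E
```

```text
[0.56003954 0.12256081 0.17888982] [-3.14118935e+00  5.55817669e-04  1.31907914e-01] 0.023481710923538287
seat rim px [[255.43089151 173.16385068]]
```

View pics/w2b.png

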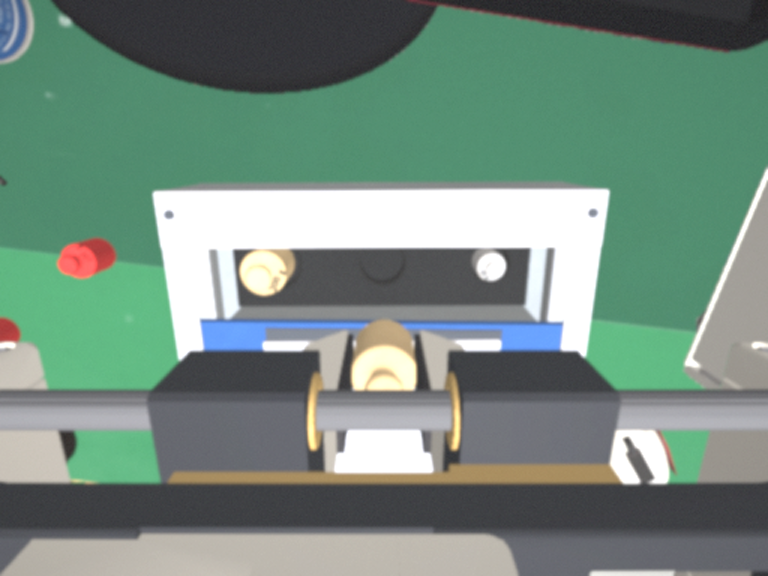

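```bash
python3 - <<'E'
from fit import *
p=load('w2'); g=lambda l:(np.array(l)+.5)/1.5-.5
print('seat',px2w(p,g([(383,264)]),.016))
c=px2w(p,g([(155,193),(608,191)]),.071)[:,:2]; d=c[1]-c[0]; print('far corners',c,np.linalg.norm(d))
th=np.arctan2(d[0],-d[1]); R=np.array([[np.cos(th),-np.sin(th)],[np.sin(th),np.cos(th)]])
t=c.mean(0)-R@[.103,0];print('th',th,'case',t,'seat',R@[.047,0]+t)
l=px2w(p,g([(237,247),(529,247)]),.071)[:,:2];print('lip in case',(l-t)@R)
print('held top',px2w(p,g([(386,385)]),.179-.0247+.039),'w200 top, 50 top',px2w(p,g([(262,277),(491,265)]),[.057,.038]))
im=cv2.imread('pics/w2.png')
a=im[140:205,150:360]; a=cv2.convertScaleAbs(a,alpha=2.2); b=im[205:275,220:290]
b=cv2.resize(b,(420,420),interpolation=cv2.INTER_CUBIC);a=cv2.resize(a,(798,247),interpolation=cv2.INTER_CUBIC)
o=np.zeros((247+330,798,3),np.uint8);o[:247]=a;o[247:,:420]=b[:330];cv2.imwrite('pics/w2c.png',o)
E
```

```text
seat [[0.558005   0.12229524 0.016     ]]
far corners [[0.59635415 0.25827103]
 [0.63110083 0.002744  ]] 0.2578786424181852
th 0.1351514897125599 case [0.51166675 0.11662925] seat [0.55823816 0.12296205]
lip in case [[ 0.07144032  0.08531058]
 [ 0.07067137 -0.08682534]]
held top [[0.56122643 0.12173448 0.1933    ]] w200 top, 50 top [[0.54995699 0.19864459 0.057     ]
 [0.57236664 0.05078646 0.038     ]]
```

View pics/w2c.png

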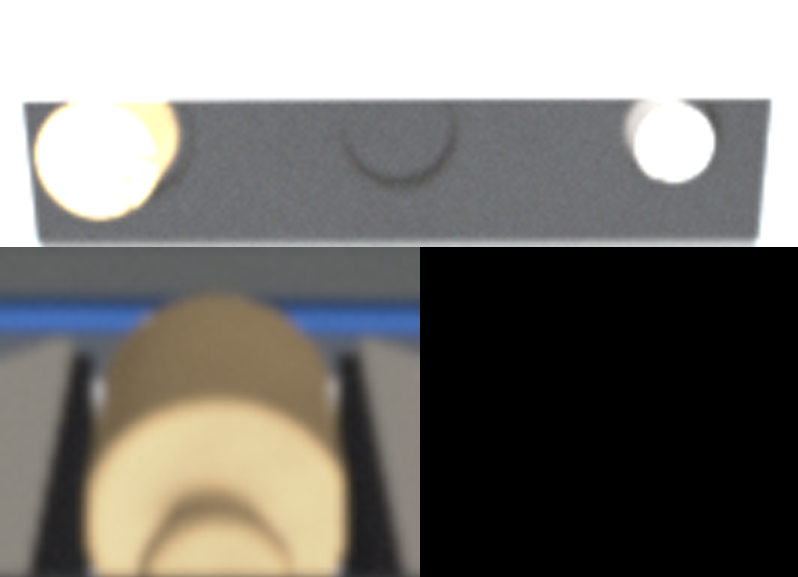

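```bash
python3 - <<'E'
from fit import *
p=load('w2'); f=p['fx'];R=np.array(p['R']);t=np.array(p['t']);print(f)
q=px2w(p,[(255.4,188.8)],.016)[0];print('seat from near rim',q[:2]+.0155*np.array([np.cos(.134),np.sin(.134)]))
for uv,r in [((256,251.8),21.6),((256.2,232.4),19.2)]:
    d=f*.012/r; K,D=KD(p); x=cv2.undistortPoints(np.array([[uv]],float),K,D)[0,0]
    print(R.T@(np.array([*x,1])*d-t))
for z in (.155,.180): print(px2w(p,[(256.2,232.4),(256,251.8)],z))
E
```

```text
294.1943987248974
seat from near rim [0.55880388 0.12219335]
[0.55631226 0.12164045 0.17964756]
[0.55783309 0.12165126 0.15786427]
[[0.55649411 0.1214636  0.155     ]
 [0.54281916 0.11978349 0.155     ]]
[[0.56818107 0.1231015  0.18      ]
 [0.5565052  0.121667   0.18      ]]
```

The seat is at about (0.5585, 0.1225) and the held weight at (0.557, 0.1216), so I shift by about +1.5 mm and descend.

>>> jog_arm --deltas '[0.015,0.008,-0.3,0,0,0,0.015,0.008,-0.6,0,0,0,0.015,0.008,-0.9,0,0,0,0.015,0.008,-1,0,0,0,0.015,0.008,-1,0,0,0]'

```text
time: 5.45
tool_pos: [0.5595, 0.1244, 0.0763]
tool_rot: [-3.141, 0.006, 0.135]
contact_force: [-0.4, -0.1, -0.6]
opening: 0.0235
```

>>> jog_arm --deltas '[0,0,-0.1,0,0,0,0,0,-0.2,0,0,0,0,0,-0.3,0,0,0,0,0,-0.37,0,0,0,0,0,-0.37,0,0,0]'

```text
time: 5.87
tool_pos: [0.561, 0.1234, 0.0404]
tool_rot: [-3.142, 0.002, 0.134]
contact_force: [-0.5, -0.1, -1.6]
opening: 0.0238
```

>>> jog_arm --deltas '[0,0,-0.03,0,0,0,0,0,-0.06,0,0,0,0,0,-0.06,0,0,0]'

```text
time: 6.12
tool_pos: [0.5617, 0.1234, 0.0355]
tool_rot: [3.142, 0.0, 0.134]
contact_force: [-0.0, 0.3, -1.2]
opening: 0.0236
```

>>> jog_arm --deltas '[0,0,-0.01,0,0,0,0,0,-0.02,0,0,0,0,0,-0.02,0,0,0]'

```text
time: 6.37
tool_pos: [0.5618, 0.1235, 0.0338]
tool_rot: [3.141, -0.0, 0.134]
contact_force: [-1.2, 0.6, -0.1]
opening: 0.0235
```

>>> jog_arm --deltas '[0,0,0,0,0,0,0,0,0,0,0,0,0,0,0,0,0,0,0,0,0,0,0,0]' --claw 0.4

```text
time: 6.7
tool_pos: [0.5619, 0.1235, 0.0339]
tool_rot: [3.141, -0.0, 0.134]
contact_force: [0.2, 0.2, -0.2]
opening: 0.0363
```

>>> jog_arm --deltas '[0,0,0.1,0,0,0,0,0,0.3,0,0,0,0,0,0.6,0,0,0,0,0,0.9,0,0,0,0,0,1,0,0,0]'

```text
time: 7.12
tool_pos: [0.5639, 0.1237, 0.139]
tool_rot: [3.141, -0.007, 0.134]
contact_force: [2.0, -0.2, 0.3]
opening: 0.0368
```

>>> jog_arm --deltas '[-0.2,0,0.2,0,0,0,-0.4,0,0.2,0,0,0,-0.4,0,0.2,0,0,0,-0.4,0,0.2,0,0,0]' --claw 0

```text
time: 7.45
tool_pos: [0.5214, 0.1236, 0.1543]
tool_rot: [3.141, -0.001, 0.134]
contact_force: [0.1, -0.0, -0.5]
opening: 0.015
```

```bash
python3 - <<'E'
from h import *
p,im=snap('wrist','w3'); s=robot.observe(); print(s['tool_pos'],s['tool_rot'],s['opening'])
print('seat,top',w2px(p,[[.5585,.1225,.016],[.5585,.1225,.047]]))
cv2.imwrite('pics/w3b.png',cv2.resize(cv2.convertScaleAbs(im[:,:,::-1],alpha=1.3,beta=15),(768,576),interpolation=cv2.INTER_CUBIC))
E
```

```text
[0.52210688 0.12346973 0.15397918] [ 3.14140489e+00 -7.18078223e-04  1.33868368e-01] 0.01034370936493999
seat,top [[262.46670789 143.19783595]
 [263.33361743 148.21251444]]
```

View pics/w3b.png

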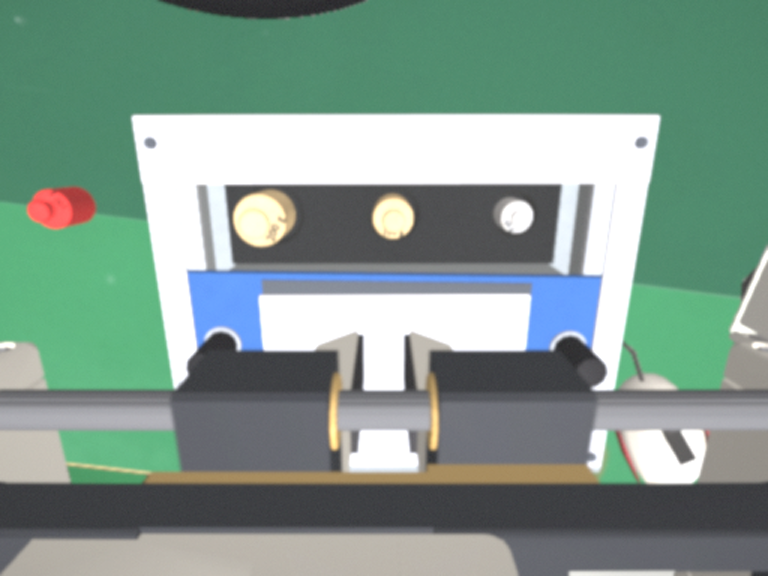

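The weight stands upright in the middle seat at (393,217), with the 200 g at (262,219) and the 50 g at (515,215) still in place. The knob bases are at (220,345) and (570,345). Next I go behind the left knob.

>>> jog_arm --deltas '[-0.25,0.28,0,0,0,0,-0.5,0.56,0,0,0,0,-0.74,0.85,0,0,0,0,-0.74,0.85,0,0,0,0]'

```text
time: 7.83
tool_pos: [0.4444, 0.212, 0.1531]
tool_rot: [-3.14, 0.003, 0.137]
contact_force: [-0.6, -0.2, 0.0]
opening: 0.0003
```

>>> jog_arm --deltas '[0,0,-0.2,0,0,0,0,0,-0.4,0,0,0,0,0,-0.6,0,0,0,0,0,-0.65,0,0,0,0,0,-0.65,0,0,0]'

```text
time: 8.25
tool_pos: [0.4476, 0.2081, 0.0871]
tool_rot: [3.141, 0.004, 0.134]
contact_force: [0.5, -0.2, -0.2]
opening: 0.0005
```

>>> jog_arm --deltas '[0.02,0.003,0,0,0,0,0.04,0.005,0,0,0,0,0.06,0.008,0,0,0,0,0.08,0.01,0,0,0,0]'

```text
time: 8.58
tool_pos: [0.4567, 0.2096, 0.0896]
tool_rot: [-3.141, -0.002, 0.134]
contact_force: [-0.8, 0.1, 0.3]
opening: 0.0005
```

>>> jog_arm --deltas '[0.01,0.001,0,0,0,0,0.02,0.003,0,0,0,0,0.03,0.004,0,0,0,0]'

```text
time: 8.83
tool_pos: [0.459, 0.2099, 0.089]
tool_rot: [3.142, -0.0, 0.134]
contact_force: [-0.1, 0.5, 0.6]
opening: -0.0001
```

>>> jog_arm --deltas '[0.015,0.002,0,0,0,0,0.03,0.004,0,0,0,0,0.04,0.005,0,0,0,0]'

```text
time: 9.08
tool_pos: [0.4612, 0.2102, 0.0886]
tool_rot: [3.141, 0.004, 0.134]
contact_force: [-7.0, -0.0, 4.6]
opening: 0.0005
```

>>> jog_arm --deltas '[0.01,0.001,0,0,0,0,0.02,0.003,0,0,0,0,0.03,0.004,0,0,0,0]'

```text
time: 9.33
tool_pos: [0.4641, 0.2106, 0.0886]
tool_rot: [3.141, 0.004, 0.134]
contact_force: [-6.1, -0.6, 4.1]
opening: 0.0004
```

>>> jog_arm --deltas '[0.01,0.001,0,0,0,0,0.02,0.003,0,0,0,0,0.03,0.004,0,0,0,0]'

```text
time: 9.58
tool_pos: [0.4671, 0.211, 0.0886]
tool_rot: [3.141, 0.004, 0.134]
contact_force: [-5.9, -0.4, 4.3]
opening: 0.0003
```

>>> jog_arm --deltas '[0.01,0.001,0,0,0,0,0.02,0.003,0,0,0,0,0.03,0.004,0,0,0,0]'

```text
time: 9.83
tool_pos: [0.4702, 0.2116, 0.0886]
tool_rot: [3.142, 0.004, 0.134]
contact_force: [-5.4, 1.2, 2.8]
opening: 0.0006
```

>>> jog_arm --deltas '[-0.06,-0.008,0,0,0,0,-0.06,-0.008,0.18,0,0,0,-0.06,-0.008,0.36,0,0,0]'

```text
time: 10.08
tool_pos: [0.4647, 0.2105, 0.1243]
tool_rot: [3.141, 0.003, 0.134]
contact_force: [1.4, 0.1, 0.1]
opening: 0.0001
```

>>> jog_arm --deltas '[0.03,-0.33,0,0,0,0,0.06,-0.66,0,0,0,0,0.085,-1,0,0,0,0]'

```text
time: 10.33
tool_pos: [0.4744, 0.1101, 0.1251]
tool_rot: [3.141, -0.002, 0.136]
contact_force: [1.2, -0.2, -0.0]
opening: 0.0002
```

>>> jog_arm --deltas '[0.03,-0.33,0,0,0,0,0.06,-0.66,0,0,0,0,0.085,-1,0,0,0,0,0.085,-1,-0.18,0,0,0,0.085,-1,-0.36,0,0,0]'

```text
time: 10.75
tool_pos: [0.4839, 0.0085, 0.0892]
tool_rot: [3.14, -0.004, 0.13]
contact_force: [-0.9, -0.2, -0.3]
opening: 0.0005
```

>>> jog_arm --deltas '[0,0,0,0,0,0,0.01,0,0,0,0,0,0.03,0.004,0,0,0,0]'

```text
time: 11.0
tool_pos: [0.486, 0.0114, 0.0894]
tool_rot: [3.141, -0.0, 0.134]
contact_force: [-1.4, -0.5, -1.2]
opening: 0.0007
```

>>> jog_arm --deltas '[0.01,0.001,0,0,0,0,0.02,0.003,0,0,0,0,0.03,0.004,0,0,0,0]'

```text
time: 11.25
tool_pos: [0.4882, 0.0118, 0.0893]
tool_rot: [3.141, 0.001, 0.135]
contact_force: [-7.3, -1.6, 5.3]
opening: 0.0007
```

>>> jog_arm --deltas '[0.013,0.002,0,0,0,0,0.026,0.004,0,0,0,0,0.04,0.005,0,0,0,0]'

```text
time: 11.5
tool_pos: [0.4917, 0.0122, 0.0892]
tool_rot: [-3.142, 0.002, 0.134]
contact_force: [-6.2, -0.6, 4.3]
opening: 0.0005
```

>>> jog_arm --deltas '[0.013,0.002,0,0,0,0,0.026,0.004,0,0,0,0,0.04,0.005,0,0,0,0]'

```text
time: 11.75
tool_pos: [0.4958, 0.0128, 0.0892]
tool_rot: [-3.142, 0.002, 0.134]
contact_force: [-7.0, -1.4, 5.0]
opening: 0.0004
```

>>> jog_arm --deltas '[0.013,0.002,0,0,0,0,0.026,0.004,0,0,0,0,0.04,0.005,0,0,0,0]'

```text
time: 12.0
tool_pos: [0.4999, 0.0133, 0.0892]
tool_rot: [-3.142, 0.002, 0.134]
contact_force: [-5.8, -0.9, 5.3]
opening: 0.0005
```

>>> jog_arm --deltas '[0.013,0.002,0,0,0,0,0.026,0.004,0,0,0,0,0.035,0.005,0,0,0,0]'

```text
time: 12.25
tool_pos: [0.5035, 0.0138, 0.0892]
tool_rot: [3.142, 0.002, 0.134]
contact_force: [-6.3, -0.7, 4.9]
opening: 0.0005
```

>>> jog_arm --deltas '[0.013,0.002,0,0,0,0,0.025,0.003,0,0,0,0]'

```text
time: 12.42
tool_pos: [0.5059, 0.0141, 0.0892]
tool_rot: [-3.142, 0.002, 0.134]
contact_force: [-5.2, -1.2, 4.4]
opening: 0.0004
```

>>> jog_arm --deltas '[-0.06,-0.008,0,0,0,0,-0.06,-0.008,0.18,0,0,0,-0.06,-0.008,0.36,0,0,0]'

```text
time: 12.67
tool_pos: [0.5001, 0.0133, 0.1248]
tool_rot: [-3.141, 0.001, 0.134]
contact_force: [-0.5, 0.1, -0.4]
opening: 0.0008
```

>>> jog_arm --deltas '[-0.07,0.33,0,0,0,0,-0.14,0.66,0,0,0,0,-0.18,0.99,0,0,0,0]'

```text
time: 12.92
tool_pos: [0.4826, 0.113, 0.1255]
tool_rot: [-3.142, -0.002, 0.132]
contact_force: [-0.0, -0.6, 0.4]
opening: 0.0007
```

>>> jog_arm --deltas '[-0.07,0.33,0,0,0,0,-0.14,0.66,0,0,0,0,-0.18,0.99,0,0,0,0,-0.18,0.99,-0.18,0,0,0,-0.18,0.99,-0.36,0,0,0]'

```text
time: 13.33
tool_pos: [0.4654, 0.2136, 0.0896]
tool_rot: [-3.141, -0.005, 0.138]
contact_force: [-0.4, -1.0, -0.4]
opening: 0.0001
```

>>> jog_arm --deltas '[0,0,0,0,0,0,0.02,0.003,0,0,0,0,0.04,0.005,0,0,0,0]'

```text
time: 13.58
tool_pos: [0.4696, 0.2116, 0.0897]
tool_rot: [-3.141, -0.002, 0.133]
contact_force: [0.0, -0.6, 1.0]
opening: 0.0004
```

>>> jog_arm --deltas '[0.013,0.002,0,0,0,0,0.026,0.004,0,0,0,0,0.04,0.005,0,0,0,0]'

```text
time: 13.83
tool_pos: [0.4725, 0.2118, 0.0894]
tool_rot: [-3.142, 0.001, 0.133]
contact_force: [-6.7, -0.7, 3.9]
opening: 0.0002
```

>>> jog_arm --deltas '[0.013,0.002,0,0,0,0,0.026,0.004,0,0,0,0,0.04,0.005,0,0,0,0]'

```text
time: 14.08
tool_pos: [0.475, 0.2123, 0.0891]
tool_rot: [3.141, 0.004, 0.134]
contact_force: [-7.9, -0.0, 6.8]
opening: 0.0003
```

>>> jog_arm --deltas '[0.013,0.002,0,0,0,0,0.026,0.004,0,0,0,0,0.04,0.005,0,0,0,0]'

```text
time: 14.33
tool_pos: [0.4792, 0.2128, 0.0891]
tool_rot: [3.142, 0.003, 0.134]
contact_force: [-7.6, 1.3, 6.6]
opening: 0.0
```

>>> jog_arm --deltas '[0.013,0.002,0,0,0,0,0.026,0.004,0,0,0,0,0.04,0.005,0,0,0,0]'

```text
time: 14.58
tool_pos: [0.4833, 0.2134, 0.0891]
tool_rot: [3.142, 0.003, 0.134]
contact_force: [-6.6, -0.4, 5.1]
opening: 0.0003
```

>>> jog_arm --deltas '[0.013,0.002,0,0,0,0,0.026,0.004,0,0,0,0,0.04,0.005,0,0,0,0]'

```text
time: 14.83
tool_pos: [0.4874, 0.2138, 0.089]
tool_rot: [3.142, 0.003, 0.134]
contact_force: [-7.2, 0.4, 5.1]
opening: 0.0007
```

>>> jog_arm --deltas '[-0.06,-0.008,0,0,0,0,-0.06,-0.008,0.18,0,0,0,-0.06,-0.008,0.36,0,0,0]'

```text
time: 15.08
tool_pos: [0.4819, 0.2129, 0.1245]
tool_rot: [3.141, 0.002, 0.134]
contact_force: [0.8, 0.9, 0.5]
opening: 0.0004
```

>>> jog_arm --deltas '[0.03,-0.33,0,0,0,0,0.06,-0.66,0,0,0,0,0.09,-1,0,0,0,0]'

```text
time: 15.33
tool_pos: [0.492, 0.1126, 0.1254]
tool_rot: [3.141, -0.002, 0.136]
contact_force: [1.0, 0.2, -0.9]
opening: 0.0005
```

>>> jog_arm --deltas '[0.03,-0.33,0,0,0,0,0.06,-0.66,0,0,0,0,0.09,-1,0,0,0,0,0.09,-1,-0.18,0,0,0,0.09,-1,-0.36,0,0,0]'

```text
time: 15.75
tool_pos: [0.502, 0.0108, 0.0895]
tool_rot: [3.14, -0.004, 0.13]
contact_force: [-0.2, 0.0, 0.1]
opening: 0.0003
```

>>> jog_arm --deltas '[0,0,0,0,0,0,0.02,0.003,0,0,0,0,0.04,0.005,0,0,0,0]'

```text
time: 16.0
tool_pos: [0.5054, 0.014, 0.0896]
tool_rot: [3.141, -0.001, 0.134]
contact_force: [0.7, 0.2, 0.3]
opening: 0.0007
```

>>> jog_arm --deltas '[0.013,0.002,0,0,0,0,0.026,0.004,0,0,0,0,0.04,0.005,0,0,0,0]'

```text
time: 16.25
tool_pos: [0.5078, 0.0145, 0.0893]
tool_rot: [3.141, 0.002, 0.135]
contact_force: [-7.2, -2.8, 6.3]
opening: 0.0005
```

>>> jog_arm --deltas '[0.013,0.002,0,0,0,0,0.026,0.004,0,0,0,0,0.04,0.005,0,0,0,0]'

```text
time: 16.5
tool_pos: [0.5114, 0.015, 0.0893]
tool_rot: [-3.142, 0.003, 0.135]
contact_force: [-7.2, -1.9, 7.0]
opening: 0.0005
```

>>> jog_arm --deltas '[0.013,0.002,0,0,0,0,0.026,0.004,0,0,0,0,0.04,0.005,0,0,0,0]'

```text
time: 16.75
tool_pos: [0.5154, 0.0155, 0.0893]
tool_rot: [-3.142, 0.003, 0.135]
contact_force: [-7.1, -2.1, 5.8]
opening: 0.0006
```

>>> jog_arm --deltas '[0.013,0.002,0,0,0,0,0.026,0.004,0,0,0,0,0.04,0.005,0,0,0,0]'

```text
time: 17.0
tool_pos: [0.5195, 0.016, 0.0893]
tool_rot: [-3.142, 0.003, 0.135]
contact_force: [-6.6, -1.0, 6.1]
opening: 0.0006
```

>>> jog_arm --deltas '[0.013,0.002,0,0,0,0,0.026,0.004,0,0,0,0,0.04,0.005,0,0,0,0]'

```text
time: 17.25
tool_pos: [0.5235, 0.0165, 0.0893]
tool_rot: [-3.142, 0.003, 0.135]
contact_force: [-7.7, -0.7, 5.3]
opening: 0.0008
```

>>> jog_arm --deltas '[0.013,0.002,0,0,0,0,0.02,0.003,0,0,0,0]'

```text
time: 17.42
tool_pos: [0.5256, 0.0168, 0.0893]
tool_rot: [-3.142, 0.003, 0.135]
contact_force: [-6.7, -0.8, 5.5]
opening: 0.0004
```

>>> jog_arm --deltas '[-0.06,-0.008,0,0,0,0,-0.06,-0.008,0.18,0,0,0,-0.06,-0.008,0.36,0,0,0]'

```text
time: 17.67
tool_pos: [0.52, 0.0161, 0.1247]
tool_rot: [-3.141, 0.002, 0.134]
contact_force: [0.9, 0.1, 0.6]
opening: 0.0008
```

>>> jog_arm --deltas '[-0.07,0.33,0,0,0,0,-0.14,0.66,0,0,0,0,-0.19,0.985,0,0,0,0]'

```text
time: 17.92
tool_pos: [0.5016, 0.1152, 0.1255]
tool_rot: [-3.142, -0.002, 0.132]
contact_force: [1.3, 0.2, -0.3]
opening: 0.0004
```

>>> jog_arm --deltas '[-0.07,0.33,0,0,0,0,-0.14,0.66,0,0,0,0,-0.19,0.985,0,0,0,0,-0.19,0.985,-0.18,0,0,0,-0.19,0.985,-0.36,0,0,0]'

```text
time: 18.33
tool_pos: [0.4832, 0.2153, 0.0897]
tool_rot: [-3.141, -0.005, 0.138]
contact_force: [-0.1, 0.5, 0.1]
opening: 0.0002
```

>>> jog_arm --deltas '[0,0,0,0,0,0,0.02,0.003,0,0,0,0,0.04,0.005,0,0,0,0]'

```text
time: 18.58
tool_pos: [0.4875, 0.2133, 0.0897]
tool_rot: [-3.141, -0.001, 0.134]
contact_force: [1.0, -0.7, 0.1]
opening: 0.0007
```

>>> jog_arm --deltas '[0.013,0.002,0,0,0,0,0.026,0.004,0,0,0,0,0.04,0.005,0,0,0,0]'

```text
time: 18.83
tool_pos: [0.4899, 0.2135, 0.0895]
tool_rot: [-3.141, 0.002, 0.133]
contact_force: [-7.6, 0.4, 7.2]
opening: 0.0004
```

>>> jog_arm --deltas '[0.013,0.002,0,0,0,0,0.026,0.004,0,0,0,0,0.04,0.005,0,0,0,0]'

```text
time: 19.08
tool_pos: [0.4935, 0.214, 0.0894]
tool_rot: [-3.141, 0.003, 0.133]
contact_force: [-6.7, 0.2, 6.0]
opening: 0.0006
```

>>> jog_arm --deltas '[0.013,0.002,0,0,0,0,0.026,0.004,0,0,0,0,0.04,0.005,0,0,0,0]'

```text
time: 19.33
tool_pos: [0.4977, 0.2146, 0.0894]
tool_rot: [-3.141, 0.002, 0.133]
contact_force: [-6.8, 0.2, 5.3]
opening: 0.0004
```

>>> jog_arm --deltas '[0.013,0.002,0,0,0,0,0.026,0.004,0,0,0,0,0.04,0.005,0,0,0,0]'

```text
time: 19.58
tool_pos: [0.5018, 0.2151, 0.0894]
tool_rot: [-3.141, 0.002, 0.133]
contact_force: [-6.4, -0.4, 3.7]
opening: 0.0005
```

>>> jog_arm --deltas '[0.013,0.002,0,0,0,0,0.026,0.004,0,0,0,0,0.04,0.005,0,0,0,0]'

```text
time: 19.83
tool_pos: [0.5058, 0.2156, 0.0893]
tool_rot: [-3.141, 0.002, 0.133]
contact_force: [-5.2, 0.1, 4.0]
opening: 0.0002
```

>>> jog_arm --deltas '[-0.06,-0.008,0,0,0,0,-0.06,-0.008,0.18,0,0,0,-0.06,-0.008,0.36,0,0,0]'

```text
time: 20.08
tool_pos: [0.5001, 0.2145, 0.1247]
tool_rot: [3.141, 0.002, 0.133]
contact_force: [-0.3, 0.1, 1.1]
opening: 0.0005
```

>>> jog_arm --deltas '[0.03,-0.33,0,0,0,0,0.06,-0.66,0,0,0,0,0.1,-1,0,0,0,0]'

```text
time: 20.33
tool_pos: [0.511, 0.1142, 0.1256]
tool_rot: [3.141, -0.002, 0.135]
contact_force: [0.2, -0.4, 0.5]
opening: 0.0005
```

>>> jog_arm --deltas '[0.03,-0.33,0,0,0,0,0.06,-0.66,0,0,0,0,0.1,-1,0,0,0,0,0.1,-1,-0.18,0,0,0,0.1,-1,-0.36,0,0,0]'

```text
time: 20.75
tool_pos: [0.5222, 0.0124, 0.0898]
tool_rot: [3.14, -0.005, 0.13]
contact_force: [-1.0, 0.9, -0.2]
opening: 0.0005
```

>>> jog_arm --deltas '[0,0,0,0,0,0,0.02,0.003,0,0,0,0,0.04,0.005,0,0,0,0]'

```text
time: 21.0
tool_pos: [0.5255, 0.0156, 0.0897]
tool_rot: [3.141, -0.002, 0.134]
contact_force: [0.4, -0.3, 0.4]
opening: 0.0
```

>>> jog_arm --deltas '[0.013,0.002,0,0,0,0,0.026,0.004,0,0,0,0,0.04,0.005,0,0,0,0]'

```text
time: 21.25
tool_pos: [0.5279, 0.0163, 0.0894]
tool_rot: [3.142, 0.002, 0.135]
contact_force: [-6.4, -0.7, 5.0]
opening: 0.0001
```

>>> jog_arm --deltas '[0.013,0.002,0,0,0,0,0.026,0.004,0,0,0,0,0.04,0.005,0,0,0,0]'

```text
time: 21.5
tool_pos: [0.5317, 0.0167, 0.0893]
tool_rot: [3.142, 0.002, 0.135]
contact_force: [-6.2, -0.6, 4.8]
opening: 0.0004
```

>>> jog_arm --deltas '[0.013,0.002,0,0,0,0,0.026,0.004,0,0,0,0,0.04,0.005,0,0,0,0]'

```text
time: 21.75
tool_pos: [0.5357, 0.0172, 0.0893]
tool_rot: [3.142, 0.002, 0.135]
contact_force: [-5.0, -0.9, 5.0]
opening: 0.0005
```

>>> jog_arm --deltas '[0.012,0.002,0,0,0,0,0.025,0.003,0,0,0,0]'

```text
time: 21.92
tool_pos: [0.5382, 0.0175, 0.0893]
tool_rot: [3.142, 0.002, 0.135]
contact_force: [-7.3, -1.0, 4.1]
opening: 0.0007
```

>>> jog_arm --deltas '[0.01,0.001,0,0,0,0,0.02,0.003,0,0,0,0]'

```text
time: 22.08
tool_pos: [0.5402, 0.0178, 0.0894]
tool_rot: [3.142, 0.002, 0.135]
contact_force: [-5.7, -1.8, 4.6]
opening: 0.0008
```

>>> jog_arm --deltas '[0.01,0.001,0,0,0,0,0.02,0.003,0,0,0,0]'

```text
time: 22.25
tool_pos: [0.5422, 0.0181, 0.0894]
tool_rot: [3.141, 0.002, 0.135]
contact_force: [-5.8, -1.3, 4.2]
opening: 0.0006
```

>>> jog_arm --deltas '[0.01,0.001,0,0,0,0,0.02,0.003,0,0,0,0]'

```text
time: 22.42
tool_pos: [0.5443, 0.0184, 0.0893]
tool_rot: [3.141, 0.002, 0.135]
contact_force: [-6.2, -1.6, 3.3]
opening: 0.0006
```

>>> jog_arm --deltas '[-0.06,-0.008,0,0,0,0,-0.06,-0.008,0.18,0,0,0,-0.06,-0.008,0.36,0,0,0]'

```text
time: 22.67
tool_pos: [0.5385, 0.0177, 0.1247]
tool_rot: [-3.141, 0.002, 0.134]
contact_force: [0.1, -0.3, 0.9]
opening: 0.0009
```

>>> jog_arm --deltas '[-0.07,0.33,0,0,0,0,-0.14,0.66,0,0,0,0,-0.195,0.985,0,0,0,0]'

```text
time: 22.92
tool_pos: [0.5197, 0.1169, 0.1256]
tool_rot: [-3.142, -0.002, 0.132]
contact_force: [0.9, 0.1, 0.3]
opening: 0.0007
```

>>> jog_arm --deltas '[-0.07,0.33,0,0,0,0,-0.14,0.66,0,0,0,0,-0.195,0.985,0,0,0,0,-0.195,0.985,-0.18,0,0,0,-0.195,0.985,-0.36,0,0,0]'

```text
time: 23.33
tool_pos: [0.5006, 0.2171, 0.0898]
tool_rot: [-3.141, -0.005, 0.138]
contact_force: [0.5, -0.1, 0.3]
opening: 0.0002
```

>>> jog_arm --deltas '[0,0,0,0,0,0,0.02,0.003,0,0,0,0,0.04,0.005,0,0,0,0]'

```text
time: 23.58
tool_pos: [0.505, 0.2149, 0.0897]
tool_rot: [-3.141, -0.001, 0.134]
contact_force: [0.1, 0.5, 0.2]
opening: 0.0001
```

>>> jog_arm --deltas '[0.013,0.002,0,0,0,0,0.026,0.004,0,0,0,0,0.04,0.005,0,0,0,0]'

```text
time: 23.83
tool_pos: [0.5078, 0.2151, 0.0895]
tool_rot: [-3.141, 0.001, 0.133]
contact_force: [-7.8, 0.1, 6.7]
opening: 0.0005
```

>>> jog_arm --deltas '[0.013,0.002,0,0,0,0,0.026,0.004,0,0,0,0,0.04,0.005,0,0,0,0]'

```text
time: 24.08
tool_pos: [0.5109, 0.2157, 0.0892]
tool_rot: [-3.142, 0.003, 0.134]
contact_force: [-7.3, 0.5, 5.2]
opening: 0.0005
```

>>> jog_arm --deltas '[0.01,0.001,0,0,0,0,0.02,0.003,0,0,0,0]'

```text
time: 24.25
tool_pos: [0.513, 0.216, 0.0892]
tool_rot: [-3.142, 0.003, 0.134]
contact_force: [-6.9, -1.3, 4.4]
opening: 0.0004
```

>>> jog_arm --deltas '[0.01,0.001,0,0,0,0,0.02,0.003,0,0,0,0]'

```text
time: 24.42
tool_pos: [0.515, 0.2163, 0.0892]
tool_rot: [-3.142, 0.003, 0.134]
contact_force: [-6.4, -0.5, 5.8]
opening: 0.0005
```

>>> jog_arm --deltas '[0.01,0.001,0,0,0,0,0.02,0.003,0,0,0,0]'

```text
time: 24.58
tool_pos: [0.517, 0.2166, 0.0892]
tool_rot: [-3.142, 0.003, 0.134]
contact_force: [-7.3, -1.3, 5.2]
opening: 0.0004
```

>>> jog_arm --deltas '[0.01,0.001,0,0,0,0,0.02,0.003,0,0,0,0]'

```text
time: 24.75
tool_pos: [0.5191, 0.2169, 0.0892]
tool_rot: [-3.142, 0.003, 0.134]
contact_force: [-5.5, -0.6, 4.3]
opening: 0.0004
```

>>> jog_arm --deltas '[0.01,0.001,0,0,0,0,0.02,0.003,0,0,0,0]'

```text
time: 24.92
tool_pos: [0.5211, 0.2172, 0.0892]
tool_rot: [-3.142, 0.003, 0.134]
contact_force: [-6.3, -0.5, 4.7]
opening: 0.0006
```

>>> jog_arm --deltas '[0.01,0.001,0,0,0,0,0.02,0.003,0,0,0,0]'

```text
time: 25.08
tool_pos: [0.5232, 0.2175, 0.0892]
tool_rot: [3.142, 0.002, 0.134]
contact_force: [-5.7, -0.6, 2.8]
opening: 0.0005
```

>>> jog_arm --deltas '[0.01,0.001,0,0,0,0,0.02,0.003,0,0,0,0]'

```text
time: 25.25
tool_pos: [0.5249, 0.2177, 0.0891]
tool_rot: [3.142, 0.003, 0.134]
contact_force: [-10.0, -1.6, 6.8]
opening: 0.0005
```

>>> jog_arm --deltas '[-0.06,-0.008,0,0,0,0,-0.06,-0.008,0.18,0,0,0,-0.06,-0.008,0.36,0,0,0]'

```text
time: 25.5
tool_pos: [0.5196, 0.2168, 0.1245]
tool_rot: [3.141, 0.002, 0.133]
contact_force: [0.3, 0.0, 0.4]
opening: 0.0005
```

>>> jog_arm --deltas '[0.03,-0.33,0,0,0,0,0.06,-0.66,0,0,0,0,0.09,-1,0,0,0,0]'

```text
time: 25.75
tool_pos: [0.5296, 0.1164, 0.1255]
tool_rot: [3.141, -0.002, 0.135]
contact_force: [1.1, 0.1, -0.1]
opening: 0.0005
```

>>> jog_arm --deltas '[0.03,-0.33,0,0,0,0,0.06,-0.66,0,0,0,0,0.09,-0.99,0,0,0,0,0.09,-0.99,-0.18,0,0,0,0.09,-0.99,-0.36,0,0,0]'

```text
time: 26.17
tool_pos: [0.5397, 0.0156, 0.0897]
tool_rot: [3.14, -0.004, 0.13]
contact_force: [-0.5, 0.4, 0.2]
opening: 0.0006
```

>>> jog_arm --deltas '[0,0,0,0,0,0,0.02,0.003,0,0,0,0,0.04,0.005,0,0,0,0]'

```text
time: 26.42
tool_pos: [0.543, 0.0189, 0.0897]
tool_rot: [3.141, -0.001, 0.134]
contact_force: [0.8, 0.0, 0.4]
opening: 0.0003
```

>>> jog_arm --deltas '[0.013,0.002,0,0,0,0,0.026,0.004,0,0,0,0,0.04,0.005,0,0,0,0]'

```text
time: 26.67
tool_pos: [0.5458, 0.0194, 0.0895]
tool_rot: [3.141, 0.001, 0.135]
contact_force: [-7.0, -1.1, 4.5]
opening: 0.0007
```

>>> jog_arm --deltas '[0.01,0.001,0,0,0,0,0.02,0.003,0,0,0,0]'

```text
time: 26.83
tool_pos: [0.5467, 0.0195, 0.0893]
tool_rot: [3.141, 0.004, 0.135]
contact_force: [-8.2, -2.9, 7.9]
opening: 0.0004
```

>>> jog_arm --deltas '[0.01,0.001,0,0,0,0,0.02,0.003,0,0,0,0]'

```text
time: 27.0
tool_pos: [0.5488, 0.0198, 0.0893]
tool_rot: [3.141, 0.003, 0.134]
contact_force: [-7.6, -2.5, 7.6]
opening: 0.0007
```

>>> jog_arm --deltas '[0.01,0.001,0,0,0,0,0.015,0.002,0,0,0,0]'

```text
time: 27.17
tool_pos: [0.5505, 0.02, 0.0893]
tool_rot: [3.141, 0.003, 0.134]
contact_force: [-8.1, -1.5, 6.8]
opening: 0.0006
```

>>> jog_arm --deltas '[0.005,0.001,0,0,0,0,0.01,0.001,0,0,0,0]'

```text
time: 27.33
tool_pos: [0.5513, 0.0201, 0.0893]
tool_rot: [3.141, 0.003, 0.134]
contact_force: [-7.7, -1.4, 6.2]
opening: 0.0007
```

>>> jog_arm --deltas '[0.005,0.001,0,0,0,0,0.01,0.001,0,0,0,0]'

```text
time: 27.5
tool_pos: [0.5522, 0.0202, 0.0893]
tool_rot: [3.142, 0.003, 0.134]
contact_force: [-9.1, -1.6, 8.3]
opening: 0.0006
```

>>> jog_arm --deltas '[0.005,0.001,0,0,0,0,0.01,0.001,0,0,0,0]'

```text
time: 27.67
tool_pos: [0.5523, 0.0202, 0.0892]
tool_rot: [-3.141, 0.006, 0.135]
contact_force: [-12.2, -2.0, 10.9]
opening: 0.0005
```

>>> jog_arm --deltas '[0.003,0,0,0,0,0,0.005,0.001,0,0,0,0,0.005,0.001,0,0,0,0]'

```text
time: 27.92
tool_pos: [0.5523, 0.0202, 0.0892]
tool_rot: [-3.141, 0.007, 0.135]
contact_force: [-13.3, -3.5, 11.0]
opening: 0.0005
```

The right end stops hard at x = 0.5523 and about 13 N. I go back to press the left.

>>> jog_arm --deltas '[-0.07,-0.009,0,0,0,0,-0.07,-0.009,0.18,0,0,0,-0.07,-0.009,0.36,0,0,0]'

```text
time: 28.17
tool_pos: [0.5475, 0.0197, 0.1246]
tool_rot: [-3.141, 0.002, 0.134]
contact_force: [0.8, 0.8, 0.8]
opening: 0.0005
```

>>> jog_arm --deltas '[-0.05,0.33,0,0,0,0,-0.1,0.66,0,0,0,0,-0.14,0.985,0,0,0,0]'

```text
time: 28.42
tool_pos: [0.5345, 0.119, 0.1255]
tool_rot: [-3.142, -0.002, 0.132]
contact_force: [0.5, 0.4, 0.3]
opening: 0.0004
```

>>> jog_arm --deltas '[-0.05,0.33,0,0,0,0,-0.1,0.66,0,0,0,0,-0.14,0.985,0,0,0,0,-0.14,0.985,-0.18,0,0,0,-0.14,0.985,-0.36,0,0,0]'

```text
time: 28.83
tool_pos: [0.5209, 0.2192, 0.0896]
tool_rot: [-3.141, -0.005, 0.138]
contact_force: [0.1, -0.8, -0.0]
opening: 0.0005
```

>>> jog_arm --deltas '[0,0,0,0,0,0,0.02,0.003,0,0,0,0,0.04,0.005,0,0,0,0]'

```text
time: 29.08
tool_pos: [0.525, 0.217, 0.0897]
tool_rot: [-3.141, -0.001, 0.133]
contact_force: [-2.3, 0.4, -0.9]
opening: 0.0006
```

>>> jog_arm --deltas '[0.01,0.001,0,0,0,0,0.03,0.004,0,0,0,0,0.03,0.004,0,0,0,0]'

```text
time: 29.33
tool_pos: [0.5253, 0.217, 0.0895]
tool_rot: [-3.141, 0.005, 0.133]
contact_force: [-9.2, -0.2, 5.5]
opening: 0.0003
```

>>> jog_arm --deltas '[0.005,0.001,0,0,0,0,0.012,0.002,0,0,0,0,0.012,0.002,0,0,0,0]'

```text
time: 29.58
tool_pos: [0.5254, 0.217, 0.0894]
tool_rot: [3.141, 0.007, 0.133]
contact_force: [-13.5, -0.8, 8.0]
opening: 0.0002
```

Left is home at 0.5254, also 13 N. I re-touch the right once, then clear off and look.

>>> jog_arm --deltas '[-0.07,-0.009,0,0,0,0,-0.07,-0.009,0.18,0,0,0,-0.07,-0.009,0.36,0,0,0]'

```text
time: 29.83
tool_pos: [0.5214, 0.2162, 0.1253]
tool_rot: [3.141, 0.0, 0.133]
contact_force: [0.4, 0.8, 0.1]
opening: 0.0003
```

>>> jog_arm --deltas '[0.05,-0.33,0,0,0,0,0.1,-0.66,0,0,0,0,0.13,-0.99,0,0,0,0]'

```text
time: 30.08
tool_pos: [0.5359, 0.1166, 0.1263]
tool_rot: [3.141, -0.004, 0.135]
contact_force: [0.5, -0.2, 0.4]
opening: 0.0003
```

>>> jog_arm --deltas '[0.05,-0.33,0,0,0,0,0.1,-0.66,0,0,0,0,0.13,-0.99,0,0,0,0,0.13,-0.99,-0.18,0,0,0,0.13,-0.99,-0.36,0,0,0]'

```text
time: 30.5
tool_pos: [0.5496, 0.0157, 0.0904]
tool_rot: [3.14, -0.006, 0.129]
contact_force: [0.5, -0.4, -0.7]
opening: 0.0007
```

>>> jog_arm --deltas '[0,0,0,0,0,0,0.02,0.003,0,0,0,0,0.04,0.005,0,0,0,0]'

```text
time: 30.75
tool_pos: [0.5522, 0.0191, 0.0899]
tool_rot: [3.141, -0.001, 0.134]
contact_force: [-6.1, -2.9, 0.6]
opening: 0.0006
```

>>> jog_arm --deltas '[0.01,0.001,0,0,0,0,0.03,0.004,0,0,0,0,0.03,0.004,0,0,0,0]'

```text
time: 31.0
tool_pos: [0.5523, 0.0193, 0.0896]
tool_rot: [3.141, 0.005, 0.135]
contact_force: [-11.5, -5.2, 6.1]
opening: 0.0006
```

>>> jog_arm --deltas '[-0.05,-0.007,0,0,0,0,-0.08,-0.01,0.05,0,0,0,-0.08,-0.01,0.4,0,0,0,-0.1,-0.1,0.8,0,0,0,-0.1,-0.1,0.8,0,0,0]'

```text
time: 31.42
tool_pos: [0.5487, 0.0087, 0.1771]
tool_rot: [3.137, -0.015, 0.134]
contact_force: [1.5, 0.2, -0.0]
opening: 0.0004
```

>>> jog_arm --deltas '[-0.3,0,0,0,0,0,-0.6,-0.1,0.2,0,0,0,-0.9,-0.2,0.4,0,0,0,-1,-0.3,0.5,0,0,0,-1,-0.3,0.5,0,0,0]'

```text
time: 31.83
tool_pos: [0.4443, -0.0214, 0.2222]
tool_rot: [3.139, -0.006, 0.133]
contact_force: [0.9, 1.6, 0.4]
opening: 0.0008
```

```bash
python3 - <<'E'
from h import *
p,a=snap('top','top9'); p,b=snap('scene','sc9'); s=robot.observe(); print(s['time'],s['tool_pos'],s['contact_force'])
a=cv2.resize(a[120:270,140:390],None,fx=3,fy=3,interpolation=cv2.INTER_CUBIC)[:,:,::-1]
b=cv2.resize(b[130:330,120:370],None,fx=1.9,fy=1.9)[:,:,::-1][70:]
cv2.imwrite('pics/end.png',a); cv2.imwrite('pics/end2.png',cv2.resize(b,None,fx=1.5,fy=1.5))
E
```

```text
31.9333 [ 0.44541624 -0.0204993   0.21994769] [-0.29950459  0.22409537  0.31363393]
```

View pics/end.png

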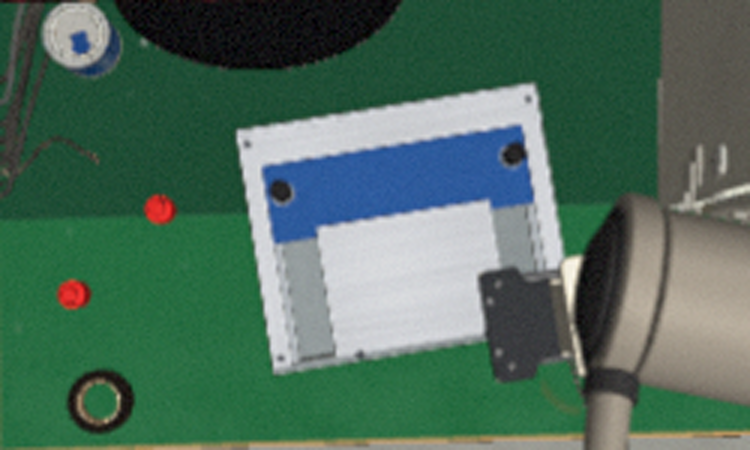

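View pics/end2.png

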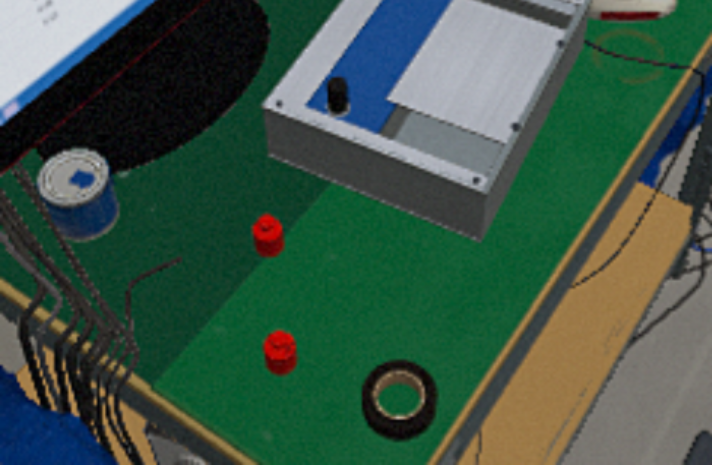

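The pictures show the cover closed and square, with the knobs at (281,191) and (513,154) in the top crop. The surroundings look undisturbed and the arm is clear, so I hand in.

```bash
python3 -c "
from cell import robot
print(robot.hand_in())"
```

```text
the job is handed in; nothing more can be done
None
```

The 100 g weight is back upright in the middle seat, and the blue cover is closed against the hidden stop. I handed the job in at about 32 s; no verdict is reported.

- **Weight:** A wrist picture taken before closing the cover showed it standing in its seat, with the 200 g and 50 g weights still in theirs. The cover now hides all three, so this was the last look at them.
- **Cover:** I eased it along with alternating pushes of about 5–8 N on the two knobs. Both ends then stopped dead when pressed at about 13 N along the push. The tool readings at the two knobs agree to about 0.1 mm, so the cover is square. Touching the right end again gave the same position. The highest push reading was 13.5 N, and no total wrist reading passed about 17 N.
- **Surroundings:** The final pictures show the tin, tape and red look-alikes looking undisturbed and the arm touching nothing. In those last crops the mouse was only partly in view, but the arm did not go near it.

No checks failed. Camera and tool positions disagreed by about 3 mm in x. I allowed for this when placing the weight.

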